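# Stand the backdrop board in its notches and hold a spring clip open over its top edge

## Task

Lift the white foam-card board out of the dark block, rest it level and centred in the notches of the two light wooden posts and let go of it. Then take the orange spring clip by its two handles, squeeze it wide open and bring it down over the middle of the board's top edge, one jaw on either side and the clip clear of the board, ready for a sheet to be slipped in. Finish while still holding the clip open there: do not let it close or let go of it, and leave the jars and the tape roll alone.

Things in the scene. Friction and masses are not known exactly. Their poses are not given: they have to be found in the camera images.
- board: White foam-card board with thin blue border lines, 8 mm thick (its x), 180 mm long (its y), 70 mm high (its z, up), 70 g, loose. Origin: centre of its lower edge. It starts upright in the notch of the dark block; it can be turned end for end.
- stand: Fixed plywood base, 70 x 170 x 10 mm, with two light wooden posts (44 mm in x, 18 in y) at y = -65 and +65 mm. Origin: centre of the underside, z up. Each post has a notch along y: 10 mm wide, floor 30 mm above the origin, upright walls to 50 mm, then flaring to 26 mm at the top, 62 mm. Seated, the board's origin is 30 mm above the stand's, its length along the stand's y.
- rack: Fixed dark wooden block, 44 mm in x, 80 mm in y, 40 mm high, with one notch along its y like those of the stand: floor 8 mm above its origin, 10 mm wide to 28 mm, flaring to 26 mm at 40 mm. The board starts in it. Origin: centre of the underside. It stands on the green cutting mat, 3 mm above the worktop. Keep the board clear of the fixed magnifier lamp some 12 cm beyond it.
- clip: Orange sprung clip, 60 g, loose, standing jaws down, handles up: 40 mm wide (y), 82 high (z), about 40 over the handle tops (x) when shut. Two halves turn on a pin along y, 42 mm above the origin (centre of the underside, shut). This frame is the +x half's. Squeeze the handles from above, fingers closing along x. Jaw arms end in lips 9 mm thick and high; free depth between the jaws 36 mm.
- clip_spread (a joint): Angle between the clip's halves: 0 shut, 0.6 fully open (firm stop; the lips gape about 25 mm, the handles stand parallel, about 15 mm over their outsides). Each half leans half of it. The spring takes 3 N on each handle 30 mm above the pin to start, 10 N to hold fully open; it shuts when released. A grip of 20 N drives it to the stop.
- clip_jaw_a (a point): Lower inner edge of the lip on the clip's +x half, mid-width: the end of one jaw.
- clip_jaw_b (a point): Lower inner edge of the lip on the clip's -x half, mid-width: the end of the other jaw.
- clip_handle_a (a point): Outside of the flat +x handle (36 mm wide), mid-width, 36 mm above the pin when shut; the handle ends 4 mm higher. The handles splay upward from the pin, with only air between them.
- clip_handle_b (a point): Outside of the -x handle, mid-width, 36 mm above the pin in the shut clip.
- paint_jar: Bystander: small paint jar with a red cap, 30 mm across, 39 mm high; origin at the underside.
- blue_jar: Bystander: small paint jar with a dark blue cap, 30 mm across, 39 mm high; origin at the underside.
- tape_roll: Bystander: beige roll of masking tape, 44 mm across, 30 mm high; origin at the underside.

How it is judged:
By the outcome, as a careful person would: the job done as asked, in the order asked, and still so for the second after the job is handed in, while the arm keeps its last pose, push and grip.
It also fails if it takes over 62 s, if anything falls off the work surface, if the arm or the gripper's body presses on something with over 40 N, if the wrist force passes 120 N, or if a joint passes its speed limit or range.

## Robot

A 6-joint arm with a two-finger parallel gripper is mounted at the origin on a cart in front of the work surface, level with it; the furniture and walls round the work are solid. World frame = base frame: x ahead of the robot, y to its left, z up, the work surface at z = 0. Lengths are in mm, angles in rad, forces in N, time in s.
With the tool pointing down it reaches from about 300 to 775 mm from the base axis. Payload 14.6 kg.
Tool frame: the origin (TCP) lies on the centre line of the jaws, within the pads' length; the fingertips stand 8 mm ahead of it and the grasp point (between the pads) lies 11 mm behind it; z points along the fingers, y is the line along which they close (so a half turn about z gives the same grasp; the last joint's range is limited). The gripper opens to 94 mm and grips with 3 to 60 N. Pads are 16 mm wide; open, the fingers measure 119 mm over their backs; the gripper's body (75 mm by 177 mm) begins 78 mm behind the grasp point.
Start: joints at [-1.219, 0.3, 1.521, -0, 1.321, -0.067], TCP at [223.658, -502.461, 213.446] pointing down, gripper open.
Joint ranges: [-3.03, 3.03], [-0.79, 2.21], [0.23, 2.52], [-1.04, 4.18], [0, 3.07], [-2.55, 2.55]. Speed limits (rad/s): [2.22, 2.22, 2.57, 3.14, 3.14, 3.14].

## Interface

Orientations are given as [roll, pitch, yaw] about the fixed x, y, z axes, in that order (R = Rz(yaw) Ry(pitch) Rx(roll)).
In Python, from cell import manip gives the robot as it stands.
- The arm moves only by the tool jog_arm, never from a script. Its argument "rows" is one flat list of numbers, 7 for each row, row after row: the shift along the world's x, y, z in cm, then the turn, a rotation vector about the world's x, y, z in rad, then the closure, from 0 (fully open) to 1 (shut). In form: [dx, dy, dz, rx, ry, rz, fingers, dx, dy, dz, rx, ry, rz, fingers, ...]. A call has 1 to 20 rows; each row shifts and turns the commanded pose from where the row before left it; what a row does not reach is not made up. A row lasts 1/12 s, in which the tool goes at most 41.7 mm and 7.16 degrees, less where a joint would pass 70% of its speed; a pose out of reach is approached as far as the arm can. A call with a gripper value outside its range is refused whole. The fingers move at their own pace and stop on an object; "newtons" is the grip in N (left out, the last holds). Time passes only in rows, so rows that do not move let the fingers close. It gives the time, the measured TCP pose, the force, the opening and the grip force at its end, in the units of the state.
- manip.read_state(): the state, without advancing time (a new reading comes with each control period).
- manip.camera(name): name is "side" or "top" or "wrist"; returns (picture, depth): 384x512x3 uint8, blue, green, red; 384x512 float32, mm along the optical axis (not along the pixel's ray), 0 where there is no reading.
- manip.camera_model(name): a dict with "K" (3x3 intrinsics, pixels), "R" (3x3) and "t" (3): a world point X has camera coordinates R X + t. Camera axes: x right, y down, z forward; pixel columns grow to the right and rows downward; lengths in mm; the calibration is good to about 2 mm. A picture is of the moment at which its call begins: read the wrist's pose just before it. camera_model takes no time and is no camera call; for the wrist camera it gives the pose at the moment of the call.
- manip.sign_off(): hands the job in; it is judged then, once.
The state is a dict: "clock": time; "joints": joint angles; "qd": joint speeds; "effort": joint torques, N m; "eef_pos": TCP position; "eef_rot": TCP orientation; "wrist_force": force on the tool from outside, world axes, zero at the start; "moment": the same for the moment, N m; "finger_gap": finger opening in mm; "finger_force": force on a finger pad.
Only numpy, scipy, OpenCV 4.12 (cv2) and the standard library are available. Lean on these libraries where they do the work, as an engineer would, in place of code of your own. Each camera call takes 0.05 s, during which the arm holds its last target. There are 200 camera calls.

## Working session

There is one attempt and no reset: what is moved stays moved. The work goes in short steps, Python scripts to look and compute and a tool call to move; the robot and the scene stay as the last step left them, time stands still between calls to the robot, and variables do not carry over. Pictures are saved under pics/ and viewed, at most 10 in all, crops included, and the job is handed in when it is done.

Besides the shell and the picture viewer there is one more tool, called after "Emit:" as name(argument=value, ...) on one line, values as JSON. jog_arm: Moves the arm, as the interface text tells. Its arguments: {"type":"object","properties":{"rows":{"type":"array"},"newtons":{"type":"number"}},"required":["rows"]}

```bash
mkdir -p pics; cat > h.py <<'E'
import numpy as np, cv2
from cell import manip
def grab(n):
    m=manip.camera_model(n); p,d=manip.camera(n); return p,d,{k:np.array(m[k],float) for k in('K','R','t')}
def ray(m,u,v):
    d=m['R'].T@np.linalg.inv(m['K'])@np.array([u,v,1.]); return -m['R'].T@m['t'],d
def onz(m,u,v,z):
    c,d=ray(m,u,v); return c+d*(z-c[2])/d[2]
def cloud(d,m):
    v,u=np.indices(d.shape); P=np.stack([(u-m['K'][0,2])/m['K'][0,0]*d,(v-m['K'][1,2])/m['K'][1,1]*d,d],-1)
    return (P-m['t'])@m['R']
def tri(m1,p1,m2,p2):
    c1,d1=ray(m1,*p1);c2,d2=ray(m2,*p2)
    s=np.linalg.lstsq(np.stack([d1,-d2],1),c2-c1,rcond=None)[0]
    a,b=c1+d1*s[0],c2+d2*s[1]; return (a+b)/2,np.linalg.norm(a-b)
E
python3 - <<'E'
from h import *
s=manip.read_state();print(s)
for n in('top','side'):
    p,d,m=grab(n); cv2.imwrite(f'pics/{n}0.png',p); np.savez(f'{n}0.npz',p=p,d=d,**m); print(n,-m['R'].T@m['t'],m['R'][2])
E
```

```text
{'clock': 0.0, 'joints': array([-1.21859569e+00,  3.00487800e-01,  1.52160970e+00,  2.16322620e-05,
        1.32072276e+00, -6.66256399e-02]), 'qd': array([-0.00179819,  0.00169576,  0.00047855, -0.00156381,  0.00078823,
       -0.00055839]), 'effort': array([-1.19577420e-03, -5.31810594e+01, -3.52735627e+01,  7.07741152e-02,
        2.43823574e-02, -9.77616469e-05]), 'eef_pos': array([ 223.57427823, -502.21111758,  212.86506681]), 'eef_rot': array([-3.14036916e+00, -1.02636077e-04,  4.18820852e-01]), 'wrist_force': array([-0.7312549 ,  0.13040045, -0.57329697]), 'moment': array([-0.00774015, -0.05052122,  0.03762298]), 'finger_force': 0.0, 'finger_gap': 94.0559560261151}
top [ 435.64961087  -51.84778496 1024.64098781] [ 0.09553336 -0.02715189 -0.99505585]
side [ 513.00009987 -901.13542682  578.46669628] [ 0.04939416  0.85239224 -0.52056477]
```

View pics/top0.png

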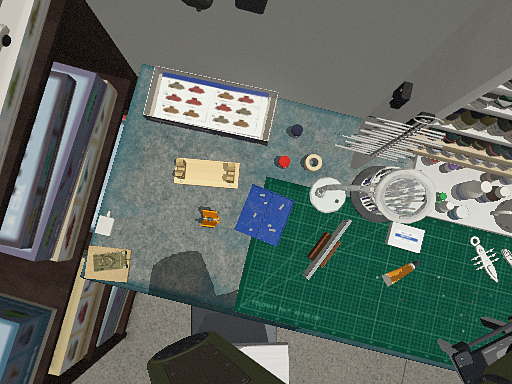

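View pics/side0.png

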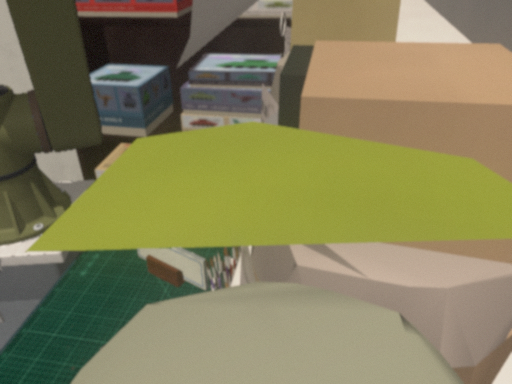

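The top view shows the board in its rack at about (328,249), the clip at (208,217), the stand at (207,172), the jars at (284,161) and (297,130), and the tape at (314,162). The side view is mostly blocked by the lamp; only the end of the board and rack shows, at about (180,268).

```bash
cat > m.py <<'E'
from h import *
z=np.load('top0.npz');p,d=z['p'],z['d'];m={k:z[k] for k in('K','R','t')}
P=cloud(d,m); hsv=cv2.cvtColor(p,cv2.COLOR_BGR2HSV)
def rep(name,mask,box):
    u0,v0,u1,v1=box; b=np.zeros(mask.shape,bool); b[v0:v1,u0:u1]=1; mm=mask&b&(d>0)
    Q=P[mm]; r=cv2.minAreaRect(Q[:,:2].astype(np.float32)); print(name,len(Q),'med',np.median(Q,0).round(1),'z',np.percentile(Q[:,2],[2,50,98]).round(1),'rect',np.round(r[0],1),np.round(r[1],1),round(r[2],1)); return Q
H=P[...,2]
rep('table',H>-50,(215,190,235,215));rep('mat',H>-50,(260,270,290,290))
rep('board',H>60,(295,212,360,285))
rep('rack',(H>32)&(H<48),(295,212,360,285))
rep('clip',H>15,(190,200,228,235))
rep('cliptop',H>65,(190,200,228,235))
rep('stand',H>5,(165,150,250,195))
rep('posts',H>45,(165,150,205,195));rep('posts',H>45,(210,150,250,195))
for n,b in(('red',(275,152,292,169)),('blue',(287,122,305,139)),('tape',(302,150,325,173))): rep(n,H>15,b)
cv2.imwrite('pics/crop.png',cv2.resize(p[140:290,160:360],None,fx=4,fy=4,interpolation=2))
E
python3 m.py
```

```text
table 494 med [5.206e+02 4.000e-01 7.000e-01] z [-3.1  0.7  5.7] rect [5.19e+02 5.00e-01] [50.8 68. ] 89.2
mat 597 med [ 315.5 -128.4    3.5] z [-0.2  3.5  7.1] rect [ 315.  -127.9] [76.4 49.7] 88.8
board 383 med [ 394.7 -254.7   80.6] z [61.2 80.6 84.9] rect [ 395.2 -256.3] [  9.9 179.9] 51.4
rack 405 med [ 393.5 -251.2   42.6] z [32.9 42.6 46.9] rect [ 394.5 -255.6] [ 44.6 174.9] 51.2
clip 242 med [474.5  35.2  66.5] z [43.  66.5 85.2] rect [475.2  36.1] [36.2 42.5] 81.3
cliptop 126 med [483.2  36.1  78.3] z [65.8 78.3 85.5] rect [475.2  36.3] [36.1 42.5] 81.8
stand 1695 med [596.8  47.6  11. ] z [ 6.3 11.  63.5] rect [600.9  35.3] [208.6 113.4] 86.0
posts 116 med [611.1 110.4  59.3] z [46.9 59.3 65.2] rect [605.6 111.5] [18.2 44. ] 84.4
posts 111 med [597.9 -17.4  61.2] z [47.2 61.2 66. ] rect [592.2 -17.6] [18.  43.8] 84.2
red 120 med [ 620.1 -156.6   38.4] z [19.3 38.4 43.4] rect [ 621.2 -156.3] [27.8 28.2] 87.2
blue 125 med [ 703.5 -192.3   38.1] z [16.3 38.1 41.3] rect [ 704.6 -193.2] [28.1 28.3] 44.9
tape 183 med [ 619.2 -234.4   30.2] z [16.5 30.2 33.8] rect [ 619.3 -234. ] [43.2 42.9] 1.4
```

View pics/crop.png

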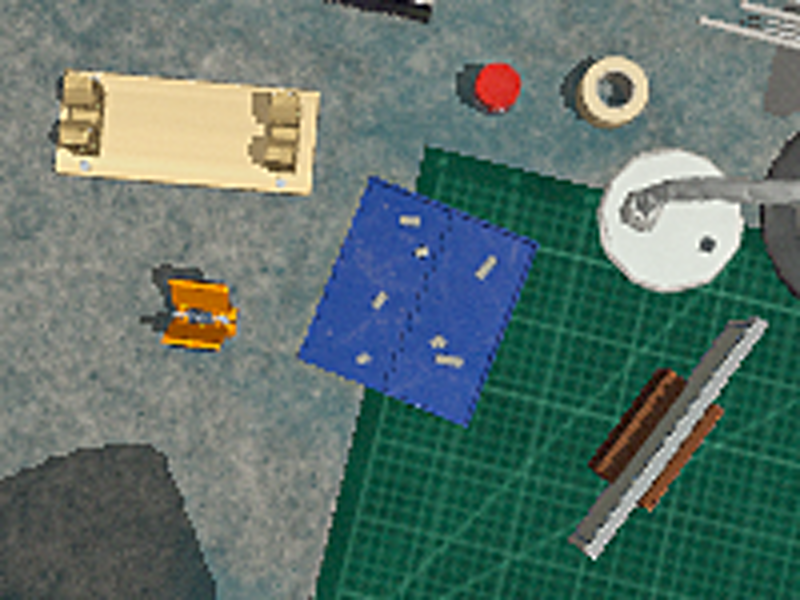

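The crop confirms the clip's handles are separated along x, at crop (200,315), and the stand notch runs along y between posts at (80,113) and (278,130). I'll check for obstacles above the board and stand before moving.

```bash
python3 - <<'E'
from h import *
z=np.load('top0.npz');p,d=z['p'],z['d'];m={k:z[k] for k in('K','R','t')}
P=cloud(d,m).reshape(-1,3); P=P[d.ravel()>0]
for zc in(95,150,250):
    Q=P[P[:,2]>zc]
    for n,c in(('board',(395,-256)),('stand',(599,47)),('path',(310,-380))):
        D=np.hypot(*(Q[:,:2]-c).T);i=np.argsort(D)[[0,20,100,300]]; print(zc,n,D[i].round(),Q[i].round().tolist())
E
```

```text
95 board [106. 109. 115. 126.] [[470.0, -331.0, 249.0], [472.0, -333.0, 251.0], [476.0, -338.0, 258.0], [496.0, -332.0, 260.0]]
95 stand [180. 181. 182. 210.] [[774.0, 5.0, 487.0], [774.0, -0.0, 482.0], [774.0, -2.0, 489.0], [782.0, -57.0, 460.0]]
95 path [66. 67. 68. 69.] [[244.0, -380.0, 508.0], [246.0, -402.0, 487.0], [246.0, -403.0, 482.0], [243.0, -396.0, 472.0]]
150 board [106. 109. 115. 126.] [[470.0, -331.0, 249.0], [472.0, -333.0, 251.0], [476.0, -338.0, 258.0], [496.0, -332.0, 260.0]]
150 stand [180. 181. 182. 210.] [[774.0, 5.0, 487.0], [774.0, -0.0, 482.0], [774.0, -2.0, 489.0], [782.0, -57.0, 460.0]]
150 path [66. 67. 68. 69.] [[244.0, -380.0, 508.0], [246.0, -402.0, 487.0], [246.0, -403.0, 482.0], [243.0, -396.0, 472.0]]
250 board [107. 110. 115. 127.] [[468.0, -334.0, 251.0], [472.0, -334.0, 252.0], [488.0, -325.0, 258.0], [502.0, -326.0, 263.0]]
250 stand [180. 181. 182. 210.] [[774.0, 5.0, 487.0], [774.0, -0.0, 482.0], [774.0, -2.0, 489.0], [782.0, -57.0, 460.0]]
250 path [66. 67. 68. 69.] [[244.0, -380.0, 508.0], [246.0, -402.0, 487.0], [246.0, -403.0, 482.0], [243.0, -396.0, 472.0]]
```

Emit:
jog_arm(rows=[0.9,1.3,0,0,0,0.11,0,0.9,1.3,0,0,0,0.11,0,0.9,1.3,0,0,0,0.11,0,0.9,1.3,0,0,0,0.11,0,0.9,1.3,0,0,0,0.11,0,0.9,1.3,0,0,0,0.11,0,0.9,1.3,0,0,0,0.11,0,0.9,1.3,0,0,0,0.11,0,0.9,1.3,0,0,0,0.11,0,0.9,1.3,0,0,0,0.11,0,0.9,1.3,0,0,0,0.11,0,0.9,1.3,0,0,0,0.11,0,0.9,1.3,0,0,0,0.11,0,0.9,1.3,0,0,0,0.11,0,0.9,1.3,0,0,0,0.11,0,0.9,1.3,0,0,0,0.11,0,0.9,1.3,0,0,0,0.11,0,0.9,1.3,0,0,0,0.11,0,0.96,1.19,0,0,0,0.069,0,0,0,0,0,0,0,0], newtons=20)

```text
clock: 1.77
eef_pos: [396.2, -255.1, 213.3]
eef_rot: [3.141, -0.0, 2.473]
wrist_force: [-0.9, -1.0, 0.3]
finger_gap: 94.0
finger_force: 0.0
```

```bash
python3 - <<'E'
from h import *
s=manip.read_state();print(s['clock'],s['eef_pos'],s['eef_rot'],s['joints'],s['wrist_force'])
p,d,m=grab('wrist');cv2.imwrite('pics/w1.png',p);np.savez('w1.npz',p=p,d=d,**m)
P=cloud(d,m);H=P[...,2];R=np.hypot(P[...,0]-395,P[...,1]+256)
for a,b in((70,95),(33,48)):
    Q=P[(H>a)&(H<b)&(R<110)&(d>0)];r=cv2.minAreaRect(Q[:,:2].astype(np.float32));print(a,len(Q),np.percentile(Q[:,2],[5,50,95]).round(1),np.round(r[0],1),np.round(r[1],1),r[2])
E
```

```text
1.7667 [ 396.15442375 -255.07509061  213.26483533] [ 3.14128247e+00 -3.74905164e-04  2.47309555e+00] [-6.49993930e-01  1.23746228e-01  1.73489487e+00  3.30636999e-04
  1.28332067e+00 -1.55238690e+00] [-0.93001003 -1.02621724  0.27421233]
70 1870 [79.3 80.7 81.9] [ 396.5 -257.1] [  8.9 179. ] 51.464107513427734
33 2305 [34.1 42.1 43.8] [ 393.5 -254.6] [43.6 80.3] 50.98334503173828
```

View pics/w1.png

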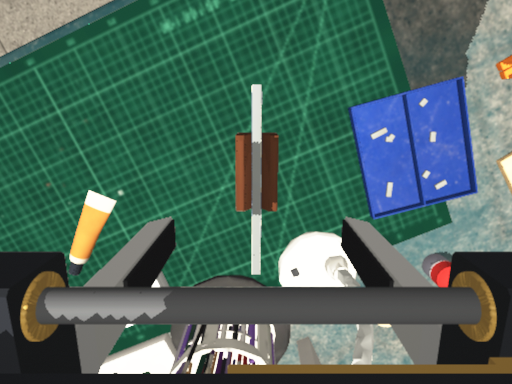

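The wrist view shows the board as a vertical strip at u≈256, v 85–272, with the rack at (257,170), square between the fingers. Both views agree within about 1.5 mm, and the board's top is at z≈80.7 as expected.

Emit:
jog_arm(rows=[0,-0.2,-1.5,0,0,-0.004,0,0,0,-2,0,0,0,0,0,0,-2,0,0,0,0,0,0,-2,0,0,0,0,0,0,-2,0,0,0,0,0,0,-2,0,0,0,0,0,0,-2,0,0,0,0,0,0,-1,0,0,0,0,0,0,-0.5,0,0,0,0,0,0,-0.5,0,0,0,0,0,0,0,0,0,0,0,0,0,0,0,0,0,0.6,0,0,0,0,0,0,0.8,0,0,0,0,0,0,1,0,0,0,0,0,0,1,0,0,0,0,0,0,1,0,0,0,0,0,0,1,0,0,0,0,0,0,1])

```text
clock: 3.32
eef_pos: [395.3, -258.6, 58.5]
eef_rot: [-3.142, 0.0, 2.464]
wrist_force: [0.1, 0.0, 0.3]
finger_gap: 50.8
finger_force: 0.0
```

Emit:
jog_arm(rows=[0.1,0.15,0,0,0,0,1,0,0,0,0,0,0,1,0,0,0,0,0,0,1,0,0,0,0,0,0,1,0,0,0,0,0,0,1,0,0,0,0,0,0,1,0,0,0,0,0,0,1])

```text
clock: 3.9
eef_pos: [396.2, -257.1, 58.4]
eef_rot: [-3.142, -0.0, 2.464]
wrist_force: [-0.6, 0.2, 0.1]
finger_gap: 8.2
finger_force: 20.0
```

Emit:
jog_arm(rows=[0,0,0.5,0,0,0,1,0,0,1,0,0,0,1,0,0,1.5,0,0,0,1,0,0,1.5,0,0,0,1,0,0,1.5,0,0,0,1,-0.3,0.8,0,0,0,0,1,-0.6,1.6,0,0,0,0,1,-0.6,1.6,0,0,0,0,1,-0.6,1.6,0,0,0,0,1,-0.6,1.6,0,0,0,0,1,-0.6,1.6,0.4,0,0,-0.1,1,0,1.5,0.6,0,0,-0.1,1,0,1.5,0.6,0,0,-0.1,1,0,1.5,0.6,0,0,-0.1,1,0,1.5,0.6,0,0,-0.1,1,0,1.5,0.6,0,0,-0.1,1,0,1.5,0.6,0,0,-0.1,1,0,1.5,0,0,0,-0.1,1,0,1.5,0,0,0,-0.1,1,0,0,0,0,0,-0.1,1])

```text
clock: 5.57
eef_pos: [362.6, -47.1, 158.2]
eef_rot: [-3.142, -0.0, 1.46]
wrist_force: [-0.1, 0.6, 0.1]
finger_gap: 8.0
finger_force: 20.0
```

Emit:
jog_arm(rows=[0,0,0,0,0,0,1])

```text
clock: 5.65
eef_pos: [362.8, -48.2, 158.2]
eef_rot: [-3.142, -0.0, 1.461]
wrist_force: [-0.1, -0.3, -0.0]
finger_gap: 7.9
finger_force: 20.0
```

Emit:
jog_arm(rows=[0.7,0.3,0,0,0,0,1,1.5,0.8,0,0,0,0,1,2,1.05,0,0,0,0,1,2,1.05,0,0,0,0,1,2,1.05,0,0,0,0,1,2,1.05,0,0,0,0,1,2,1.05,0,0,0,0,1,2,1.05,0,0,0,0,1,2,1.05,0,0,0,0,1,1.3,0.7,0,0,0,0,1,0.7,0.35,0,0,0,0,1,0,0,0,0,0,0,1,0,0,0,0,0,0,1,0,0,0,0,0,0,1])

```text
clock: 6.82
eef_pos: [544.7, 45.5, 158.3]
eef_rot: [-3.141, 0.0, 1.464]
wrist_force: [0.2, 0.3, -0.5]
finger_gap: 8.0
finger_force: 20.0
```

```bash
cat > st.py <<'E'
from h import *
import sys
s=manip.read_state();print(s['clock'],s['eef_pos'],s['eef_rot'],s['wrist_force'])
p,d,m=grab('wrist');cv2.imwrite(sys.argv[1],p);np.savez('w2.npz',p=p,d=d,**m)
P=cloud(d,m);H=P[...,2]
def rect(n,Q):
    if len(Q)<10: print(n,len(Q));return
    r=cv2.minAreaRect(Q[:,:2].astype(np.float32));print(n,len(Q),np.percentile(Q[:,2],[5,50,95]).round(1),np.round(r[0],1),np.round(r[1],1),round(r[2],2))
def near(c,r): return np.hypot(P[...,0]-c[0],P[...,1]-c[1])<r
for c in((605.6,111.5),(592.2,-17.6)):
    rect('post',P[(H>40)&(H<70)&near(c,32)]); 
rect('base',P[(H>6)&(H<14)&near((599,47),100)&(d>0)])
e=s['eef_pos']
rect('board',P[(H>e[2]+10)&(H<e[2]+32)&near(e,100)])
rect('cliptop',P[(H>65)&(H<95)&near((475,36),35)])
E
python3 st.py pics/w2.png
```

```text
6.8167 [544.67699171  45.52939567 158.33426026] [-3.14116203e+00  9.95546529e-05  1.46427396e+00] [ 0.18942136  0.26282081 -0.46854125]
post 1182 [47.6 60.5 62.6] [606.7 110.4] [18.  44.3] 84.15
post 427 [41. 51. 61.] [594.  -14.3] [ 9.9 43.7] 84.39
base 9338 [ 8.5  9.7 11. ] [600.9  51.4] [158.7  70.2] 84.2
board 6076 [175.2 180.5 184.8] [547.7  58.5] [151.6  31.9] 75.42
cliptop 1198 [66.6 77.6 82.4] [475.9  35. ] [36.2 42.6] 82.25
```

View pics/w2.png

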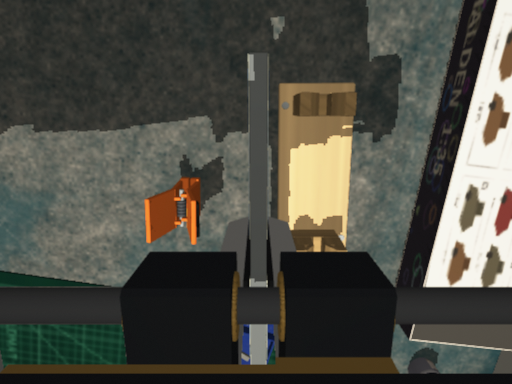

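The wrist view shows the held board at u≈258, the stand to its right with a post at (325,103), and the clip at (180,210). The wrist views differ from the top view by a constant 1.5 mm. The wrist frame predicted the board grasp correctly, so I'll use it: stand centre (600.1, 45.7), x axis at -5.85°.

Emit:
jog_arm(rows=[0.6,0,0,0,0,0.005,1,1.2,0,0,0,0,0,1,1.5,0,0,0,0,0,1,1.2,0,0,0,0,0,1,0.7,0.02,0,0,0,0,1,0.34,0,-0.3,0,0,0,1,0,0,-1,0,0,0,1,0,0,-1,0,0,0,1,0,0,-1,0,0,0,1,0,0,-0.8,0,0,0,1,0,0,-0.5,0,0,0,1,0,0,0,0,0,0,1,0,0,0,0,0,0,1])

```text
clock: 7.95
eef_pos: [600.6, 46.2, 112.4]
eef_rot: [-3.141, 0.0, 1.469]
wrist_force: [0.3, 0.7, 0.6]
finger_gap: 7.7
finger_force: 20.0
```

Emit:
jog_arm(rows=[-0.04,-0.04,-0.5,0,0,0,1,0,0,-0.5,0,0,0,1,0,0,-0.5,0,0,0,1,0,0,-0.2,0,0,0,1,0,0,0,0,0,0,1])

```text
clock: 8.37
eef_pos: [600.0, 45.7, 94.7]
eef_rot: [-3.141, 0.0, 1.469]
wrist_force: [0.2, 0.4, -0.4]
finger_gap: 7.8
finger_force: 20.0
```

Emit:
jog_arm(rows=[0,0,-0.4,0,0,0,1,0,0,-0.4,0,0,0,1,0,0,-0.4,0,0,0,1,0,0,-0.3,0,0,0,1,0,0,-0.1,0,0,0,1,0,0,0,0,0,0,1,0,0,0,0,0,0,1])

```text
clock: 8.95
eef_pos: [600.2, 45.8, 79.4]
eef_rot: [-3.141, 0.0, 1.469]
wrist_force: [-1.2, -0.4, -1.0]
finger_gap: 8.2
finger_force: 20.0
```

Emit:
jog_arm(rows=[0,0,-0.1,0,0,0,1,0,0,-0.1,0,0,0,1,0,0,0,0,0,0,1,0,0,0,0,0,0,1])

```text
clock: 9.28
eef_pos: [600.2, 45.8, 77.5]
eef_rot: [-3.142, -0.0, 1.469]
wrist_force: [-1.7, 0.6, 0.3]
finger_gap: 7.9
finger_force: 20.0
```

Emit:
jog_arm(rows=[0,0,0,0,0,0,0.8,0,0,0,0,0,0,0.6,0,0,0,0,0,0,0.4,0,0,0,0,0,0,0.2,0,0,0,0,0,0,0,0,0,0,0,0,0,0,0,0,0,0,0,0,0,0,0,1,0,0,0,0,0,0,2,0,0,0,0,0,0,2,0,0,0,0,0,0,2,0,0,0,0,0,0,2,0,0,0,0,0,0,2,0,0,0,0,0,0,1,0,0,0,0,0,0,0,0,0,0,0,0,0,0,0,0,0,0])

```text
clock: 10.62
eef_pos: [600.2, 45.7, 197.3]
eef_rot: [3.141, -0.0, 1.469]
wrist_force: [-0.2, -0.3, -0.1]
finger_gap: 94.2
finger_force: 0.0
```

```bash
cat >> st.py <<'E'
print('seated:')
B=P[(H>85)&(H<115)&near((600,46),110)]; rect('board',B)
for lo,hi in((-90,-40),(-40,0),(0,40),(40,90)):
    t=(B[:,:2]-(600.1,45.7))@np.array([0.102,0.995]); q=B[(t>lo)&(t<hi)]; print(lo,len(q),np.percentile(q[:,2],[10,50,90]).round(1) if len(q) else '')
E
python3 st.py pics/w3.png
```

```text
10.6167 [600.18504827  45.73613929 197.28315993] [ 3.14137881e+00 -1.95948303e-06  1.46878022e+00] [-0.15080392 -0.25271251 -0.10794787]
post 769 [51.7 60.9 62.8] [606.9 110.5] [17.7 43.8] 84.24
post 775 [44.4 58.9 62.4] [593.7 -18.7] [18.7 44. ] 84.48
base 6701 [ 8.4  9.7 11. ] [600.3  45.6] [168.8  70.2] 84.2
board 1813 [208.6 219.3 228.3] [601.   45.5] [ 18.9 117.9] 84.1
cliptop 971 [66.7 77.  82.4] [477.1  35.1] [36.3 41.2] 82.54
seated:
board 2226 [ 98.1  99.6 100.7] [601.2  47.8] [174.    8.9] 84.01
-90 467 [ 98.6  99.5 100.3]
-40 476 [ 98.5  99.6 100.6]
0 536 [ 98.6  99.6 100.5]
40 747 [ 98.5  99.7 100.5]
```

View pics/w3.png

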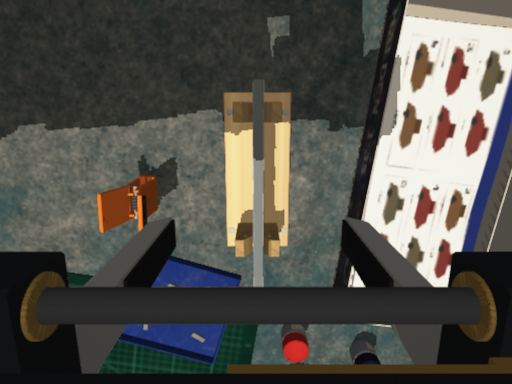

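The board is seated. It is centred on the stand at u≈258, its top edge is level at z 99.6 along its whole length, and it is within about 1 mm of centre. Next, the clip, now at (130,205) in the image.

Emit:
jog_arm(rows=[-0.7,0,0,0,0,-0.034,0,-1.5,-0.1,0,0,0,0,0,-2,-0.2,0,0,0,0,0,-2,-0.2,0,0,0,0,0,-2,-0.2,0,0,0,0,0,-2,-0.2,0,0,0,0,0,-1.5,-0.17,0,0,0,0,0,-0.7,0,0,0,0,0,0,0,0,0,0,0,0,0,0,0,0,0,0,0,0,0,0,0,0,0,0,0])

```text
clock: 11.58
eef_pos: [476.8, 35.1, 197.1]
eef_rot: [-3.141, 0.0, 1.435]
wrist_force: [-0.6, 0.1, -0.5]
finger_gap: 94.2
finger_force: 0.0
```

```bash
cat >> st.py <<'E'
Q=P[(H>30)&(H<95)&near((476,35),40)]; a=np.radians(-7.8); X=np.array([np.cos(a),np.sin(a)]);Y=np.array([-X[1],X[0]])
x=(Q[:,:2]-(476,35))@X; y=(Q[:,:2]-(476,35))@Y
for lo in range(30,90,10):
    k=(Q[:,2]>lo)&(Q[:,2]<=lo+10); print(lo,k.sum(),x[k].min().round(1) if k.any() else '',x[k].max().round(1) if k.any() else '',y[k].min().round(1) if k.any() else '',y[k].max().round(1) if k.any() else '')
E
python3 st.py pics/w4.png; python3 -c "
import cv2;p=cv2.imread('pics/w4.png');cv2.imwrite('pics/w4c.png',cv2.resize(p[80:280,156:356],None,fx=3,fy=3,interpolation=2))"
```

```text
11.5833 [476.84781576  35.07047369 197.11718912] [-3.14124174e+00  2.76150618e-05  1.43477265e+00] [-0.5723471   0.06496334 -0.49378699]
post 1238 [42.6 58.3 67.8] [594.  108.8] [55.4 20.1] 83.84
post 773 [42.3 56.3 68. ] [582.2  -7.5] [45.7 19.7] 84.14
base 4828 [ 8.3  9.8 11.1] [584.7  48. ] [168.7  39.4] 84.13
board 1842 [208.5 219.2 228.3] [477.4  34.8] [ 18.7 118.1] 82.4
cliptop 936 [66.9 77.4 82.6] [476.1  35. ] [35.7 42.4] 82.07
seated:
board 3795 [ 86.9  99.1 100.7] [601.1  47.6] [175.3  10.4] 84.25
-90 756 [ 88.9  99.2 100.4]
-40 830 [ 88.7  99.1 100.4]
0 922 [ 88.8  99.  100.4]
40 1287 [ 88.8  99.1 100.5]
30 12 -8.6 9.5 -11.4 17.9
40 411 -8.2 8.1 -17.7 18.0
50 257 -10.9 10.8 -18.2 17.9
60 290 -14.0 14.2 -18.0 17.9
70 426 -21.1 21.2 -17.6 17.9
80 369 -19.5 19.7 -17.8 17.6
```

View pics/w4c.png

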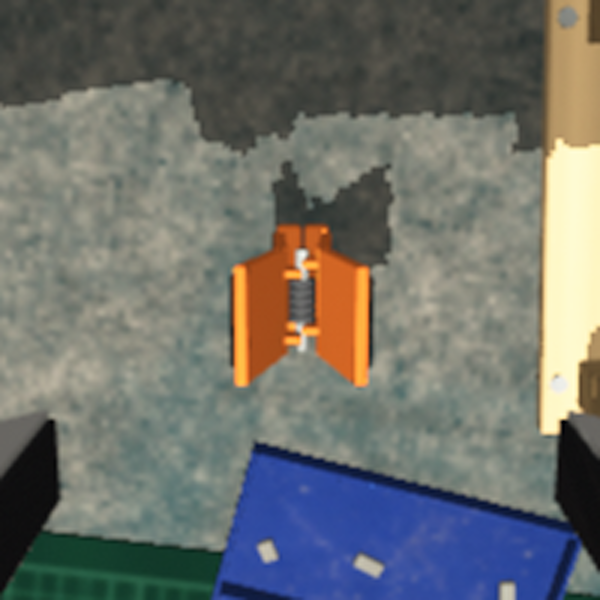

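The crop shows the clip square to the fingers: handles at (240,320) and (365,320), pin spring at (302,300). Its centre is (476.0, 35.0), and the handles span ±21 mm with tops at z≈82, as expected. I'll descend and squeeze.

Emit:
jog_arm(rows=[-0.08,0,-1,0,0,0,0,0,0,-2,0,0,0,0,0,0,-2,0,0,0,0,0,0,-2,0,0,0,0,0,0,-2,0,0,0,0,0,0,-2,0,0,0,0,0,0,-1,0,0,0,0,0,0,-0.7,0,0,0,0,0,0,-0.5,0,0,0,0,0,0,0,0,0,0,0,0,0,0,0,0,0,0.5], newtons=25)

```text
clock: 12.55
eef_pos: [475.8, 35.0, 65.9]
eef_rot: [3.141, -0.0, 1.435]
wrist_force: [0.4, 0.2, 1.0]
finger_gap: 89.9
finger_force: 0.0
```

Emit:
jog_arm(rows=[0,0,0,0,0,0,0.55,0,0,0,0,0,0,0.6,0,0,0,0,0,0,0.65,0,0,0,0,0,0,0.7,0,0,0,0,0,0,0.75,0,0,0,0,0,0,0.8,0,0,0,0,0,0,0.85,0,0,0,0,0,0,0.9,0,0,0,0,0,0,1,0,0,0,0,0,0,1,0,0,0,0,0,0,1,0,0,0,0,0,0,1])

```text
clock: 13.55
eef_pos: [475.4, 35.1, 66.6]
eef_rot: [-3.141, -0.0, 1.435]
wrist_force: [-9.6, 1.0, 22.4]
finger_gap: 17.8
finger_force: 26.0
```

Emit:
jog_arm(rows=[0,0,0,0,0,0,1,0,0,0,0,0,0,1,0,0,0,0,0,0,1])

```text
clock: 13.8
eef_pos: [475.4, 35.1, 66.7]
eef_rot: [-3.141, -0.0, 1.435]
wrist_force: [-8.6, 0.6, 20.6]
finger_gap: 18.2
finger_force: 25.9
```

```bash
python3 - <<'E'
from h import *
p,d,m=grab('wrist'); t,dt,mt=grab('top')
cv2.imwrite('pics/w5.png',np.vstack([cv2.resize(p[100:300,106:406],(600,400)),cv2.resize(t[180:240,163:253],(600,200))]))
E
```

```text
(no output)
```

View pics/w5.png

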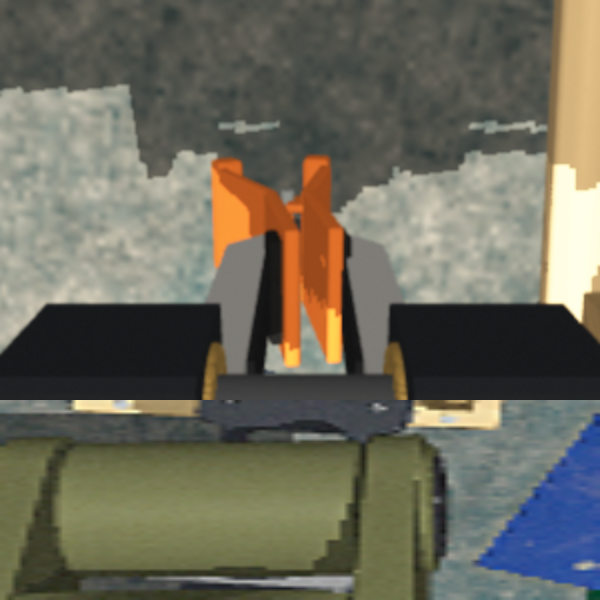

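The wrist crop shows the clip open but tilted in the grip: its jaws at (225,210) and (318,180) have shifted to -x, and the table is pushing up with 20 N. I'll take the load off by raising the tool a little and see whether it squares up.

Emit:
jog_arm(rows=[0,0,0.1,0,0,0,1,0,0,0.1,0,0,0,1,0,0,0.1,0,0,0,1,0,0,0.1,0,0,0,1,0,0,0.2,0,0,0,1,0,0,0.2,0,0,0,1,0,0,0,0,0,0,1,0,0,0,0,0,0,1])

```text
clock: 14.57
eef_pos: [475.5, 35.0, 73.5]
eef_rot: [3.141, -0.0, 1.435]
wrist_force: [-0.7, -0.4, -1.2]
finger_gap: 14.2
finger_force: 25.0
```

```bash
cat > cl.py <<'E'
from h import *
import sys
s=manip.read_state();e=s['eef_pos'];a=s['eef_rot'][2]-np.pi/2;print(s['clock'],e,np.degrees(a),s['finger_gap'],s['wrist_force'])
p,d,m=grab('wrist');cv2.imwrite(sys.argv[1],cv2.resize(p[80:300,106:406],(750,550)))
P=cloud(d,m);hsv=cv2.cvtColor(p,cv2.COLOR_BGR2HSV)
k=(hsv[...,0]>4)&(hsv[...,0]<20)&(hsv[...,1]>170)&(d>0)&(np.hypot(P[...,0]-e[0],P[...,1]-e[1])<60)
Q=P[k];X=np.array([np.cos(a),np.sin(a)]);Y=np.array([-X[1],X[0]])
x=(Q[:,:2]-e[:2])@X;y=(Q[:,:2]-e[:2])@Y;z=Q[:,2]-e[2]
for lo in range(-75,30,6):
    j=(z>lo)&(z<=lo+6)
    if j.sum()>4: print(lo,j.sum(),'x',x[j].min().round(1),x[j].max().round(1),'L',x[j&(x<np.median(x))].mean().round(1),'y',y[j].min().round(1),y[j].max().round(1))
print('zmin,max',z.min(),z.max())
E
python3 cl.py pics/w6.png
```

```text
14.5667 [475.52069448  35.04691291  73.52194547] -7.792822833933155 14.205028623939823 [-0.73438104 -0.35890359 -1.1756245 ]
-75 15 x -21.2 20.0 L -20.5 y 2.3 17.8
-69 18 x -20.2 18.4 L -17.2 y 10.3 19.8
-63 180 x -20.1 21.1 L -15.7 y -10.4 20.0
-57 167 x -18.9 20.4 L -17.5 y -7.3 19.7
-51 183 x -17.3 19.3 L -15.9 y -5.5 17.8
-45 189 x -14.8 16.7 L -13.6 y -2.8 17.9
-39 169 x -12.9 14.3 L -11.4 y -1.3 17.8
-33 172 x -10.7 12.5 L -8.6 y -11.7 17.9
-27 226 x -8.6 10.3 L -5.6 y -13.1 17.9
-21 70 x -6.5 8.2 L -4.1 y -13.3 17.8
-15 36 x -6.7 8.0 L -4.9 y 16.9 17.9
-9 47 x -6.5 8.2 L -4.1 y 12.7 17.9
-3 60 x -6.4 10.6 L -4.0 y -4.8 18.2
3 61 x -7.3 11.0 L -5.0 y 13.1 18.0
9 146 x -7.0 8.0 L -5.4 y -16.8 17.9
15 817 x -6.7 7.9 L -4.6 y -17.5 18.2
21 31 x -6.6 -6.4 L -6.5 y -7.0 6.9
zmin,max -74.63694337108636 26.879875237398792
```

View pics/w6.png

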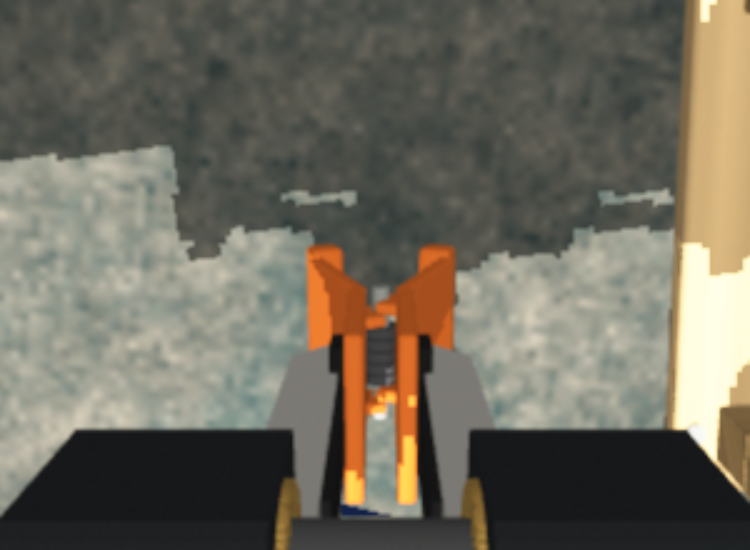

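The clip squared up on its own: gap 14.2 mm (fully open), handles at (353,420) and (407,420), jaws symmetric at (325,290) and (437,290). Jaw ends are about 63 mm below the TCP. I'll raise it and carry it over the board.

Emit:
jog_arm(rows=[0,0,0.5,0,0,0,1,0,0,1,0,0,0.017,1,0,0,1.5,0,0,0.017,1,0,0,1.5,0,0,0,1,0,0,1.5,0,0,0,1,0,0,1.5,0,0,0,1,0,0,1.5,0,0,0,1,0,0,1.5,0,0,0,1,0,0,1,0,0,0,1,0.7,0.05,0,0,0,0,1,1.5,0.1,0,0,0,0,1,2,0.2,0,0,0,0,1,2,0.2,0,0,0,0,1,2,0.2,0,0,0,0,1,2,0.15,0,0,0,0,1,1.5,0.15,0,0,0,0,1,0.75,0,0,0,0,0,1,0,0,0,0,0,0,1,0,0,0,0,0,0,1,0,0,0,0,0,0,1])

```text
clock: 16.28
eef_pos: [599.4, 45.5, 188.3]
eef_rot: [-3.141, 0.0, 1.469]
wrist_force: [0.1, 0.6, -0.5]
finger_gap: 14.3
finger_force: 25.0
```

```bash
cat > bd.py <<'E'
B=P[(P[...,2]>92)&(P[...,2]<106)&(d>0)&(np.hypot(P[...,0]-600.3,P[...,1]-45.8)<100)&(hsv[...,1]<70)]
r=cv2.minAreaRect(B[:,:2].astype(np.float32));print('board',len(B),r,np.median(B[:,2]))
b=np.radians(-5.85);S=np.array([np.cos(b),np.sin(b)]);T=np.array([-S[1],S[0]])
u=(B[:,:2]-(600.3,45.8))@S;t=(B[:,:2]-(600.3,45.8))@T
for lo in range(-90,90,20):
    j=(t>lo)&(t<lo+20)
    if j.sum()>20: print(lo,j.sum(),'x',np.percentile(u[j],[2,50,98]).round(1),'z',np.median(B[j,2]).round(1))
print('tmax',t.max())
E
cat cl.py bd.py > cb.py; python3 cb.py pics/w7.png
```

```text
16.2833 [599.35167052  45.47038575 188.28740268] -5.843551689289506 14.322178940494826 [ 0.12694772  0.57550853 -0.53012809]
-69 10 x -20.2 17.0 L -16.6 y 10.3 19.7
-63 175 x -20.2 20.4 L -16.0 y -10.5 19.9
-57 171 x -18.9 20.4 L -17.4 y -7.5 19.7
-51 180 x -17.4 18.9 L -15.9 y -5.8 17.9
-45 192 x -14.9 16.7 L -13.7 y -3.2 18.0
-39 170 x -13.0 14.3 L -11.5 y -1.4 17.7
-33 169 x -10.7 11.9 L -8.5 y -12.0 17.9
-27 240 x -8.7 9.7 L -3.9 y -13.5 17.9
-21 66 x -6.4 8.2 L -3.3 y -13.5 18.1
-15 35 x -6.7 7.9 L -4.8 y 16.7 18.0
-9 48 x -6.6 8.2 L -4.2 y 12.7 18.0
-3 74 x -7.3 10.5 L -3.7 y -7.1 18.0
3 57 x -7.2 11.0 L -4.8 y -1.9 18.1
9 169 x -7.0 8.0 L -5.4 y -17.9 18.0
15 998 x -6.8 8.0 L -4.6 y -17.4 17.6
21 30 x -6.5 -6.4 L -6.5 y -6.4 6.8
zmin,max -179.47765725860143 116.46805630280733
board 1717 ((601.368896484375, 50.45247268676758), (169.17919921875, 8.526421546936035), 84.09951782226562) 99.65481398368703
-90 106 x [-2.9  0.9  4.8] z 99.6
-70 217 x [-2.9  0.5  4.7] z 99.7
-50 72 x [-3.4  1.3  3.8] z 99.7
-10 131 x [-3.6  0.4  4.4] z 99.6
10 274 x [-3.5  0.4  4.4] z 99.6
30 285 x [-3.5  0.4  4.3] z 99.7
50 306 x [-3.4  0.4  4.9] z 99.7
70 324 x [-3.4  0.4  4.8] z 99.7
tmax 89.32574698168662
```

The clip is still open and square. The board's top is level at z 99.65 and centred at (600.9, 45.7). I'll shift 1 mm and lower the clip.

Emit:
jog_arm(rows=[0.1,0.02,0,0,0,0,1,0,0,-0.5,0,0,0,1,0,0,-0.7,0,0,0,1,0,0,-0.8,0,0,0,1,0,0,-0.8,0,0,0,1,0,0,-0.8,0,0,0,1,0,0,-0.6,0,0,0,1,0,0,-0.3,0,0,0,1,0,0,0,0,0,0,1,0,0,0,0,0,0,1,0,0,0,0,0,0,1,0,0,0,0,0,0,1])

```text
clock: 17.33
eef_pos: [601.2, 45.8, 143.9]
eef_rot: [3.141, -0.0, 1.469]
wrist_force: [-0.1, -0.6, -0.6]
finger_gap: 14.5
finger_force: 25.0
```

```bash
python3 cb.py pics/w8.png | grep -v -e '^3 ' -e '^9 '
```

```text
17.3333 [601.16026609  45.75812451 143.88036108] -5.842210417388724 14.470491363680182 [-0.11573802 -0.64604937 -0.5889421 ]
-69 14 x -20.2 18.5 L -16.9 y 10.2 19.7
-63 170 x -20.1 21.1 L -15.9 y -10.5 19.8
-57 177 x -18.9 20.4 L -17.4 y -8.0 19.0
-51 187 x -17.3 19.2 L -15.9 y -5.8 17.8
-45 181 x -15.3 16.7 L -13.7 y -3.4 17.8
-39 172 x -13.0 14.3 L -11.4 y -0.4 17.9
-33 168 x -10.8 12.0 L -8.5 y -11.7 18.0
-27 243 x -8.6 10.4 L -2.9 y -13.4 17.9
-21 68 x -6.5 8.2 L -3.6 y -12.9 17.7
-15 35 x -6.7 7.9 L -4.9 y 16.7 17.9
-9 52 x -6.6 8.2 L -4.1 y 5.0 17.9
-3 61 x -6.4 10.5 L -3.8 y -4.7 17.8
15 1004 x -6.8 8.0 L -4.7 y -18.3 17.9
21 33 x -6.6 -6.5 L -6.5 y -8.2 7.2
zmin,max -135.4419000807969 103.18473016483966
board 2227 ((600.7578125, 45.056087493896484), (179.89659118652344, 8.608739852905273), 84.36038970947266) 99.62577295853471
-90 63 x [-2.9  0.7  4.4] z 99.6
-70 78 x [-3.5  0.8  5. ] z 99.5
-50 294 x [-2.7  1.5  5. ] z 99.5
-30 95 x [-2.   2.1  4.9] z 99.7
10 337 x [-3.2  0.8  4.7] z 99.7
30 429 x [-3.8  0.8  4.7] z 99.6
50 459 x [-3.6  0.8  4.6] z 99.7
70 461 x [-3.5  0.2  4.5] z 99.6
tmax 89.25435986192818
```

View pics/w8.png

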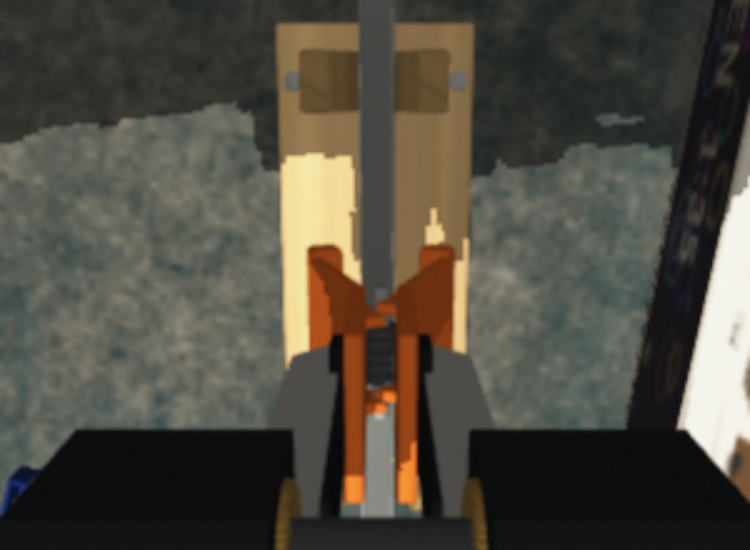

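The clip straddles the middle of the board, one jaw each side at (325,290) and (437,290). The board sits between them at u≈378, with no contact force. A last 0.7 mm trim, then settle.

Emit:
jog_arm(rows=[-0.07,0,0,0,0,0,1,0,0,0,0,0,0,1,0,0,0,0,0,0,1,0,0,0,0,0,0,1,0,0,0,0,0,0,1,0,0,0,0,0,0,1,0,0,0,0,0,0,1,0,0,0,0,0,0,1])

```text
clock: 18.05
eef_pos: [600.3, 45.7, 143.4]
eef_rot: [-3.142, 0.0, 1.469]
wrist_force: [-0.4, -1.0, -0.6]
finger_gap: 14.5
finger_force: 25.0
```

```bash
python3 -c "
from cell import manip
s=manip.read_state();print(s['eef_pos'],s['finger_gap'],s['wrist_force'],s['finger_force'])
print(manip.sign_off())"
```

```text
[600.25423647  45.74643107 143.42839179] 14.484619574153255 [-0.38732012 -1.02419307 -0.55469405] 24.996640384197235
the job is handed in; nothing more can be done
None
```

The board rests level and centred in the stand's notches, the clip is held fully open over the middle of its top edge without touching it, and the job is handed in at about 18 s.

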